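Build the thrust bearing up on the pivot post

ROBOT

A 6-joint arm with a two-finger parallel gripper is mounted at the origin on a cart in front of the work surface, level with it; the furniture and walls round the work are solid. World frame = base frame: x ahead of the robot, y to its left, z up, the work surface at z = 0. Lengths are in m, angles in rad, forces in N, time in s.
With the tool pointing down it reaches from about 0.375 to 0.975 m from the base axis. Payload 3.8 kg.
Tool frame: the origin (TCP) lies midway between the tips of the shut fingers; the grasp point (between the pads) lies 19 mm behind it; x points along the fingers, y is the direction in which the jaws open and shut, and the axes are right-handed (so a half turn about x gives the same grasp; the last joint's range is limited). The gripper opens to 88 mm and grips with 3 to 60 N. Pads are 18 mm wide; open, the fingers measure 123 mm over their backs; the gripper's body (75 mm by 187 mm) begins 45 mm behind the grasp point.
Start: joints at [1.1, 0.264, 1.604, -0, 1.274, -0.037], TCP at [0.284, 0.612, 0.219] pointing down, gripper open.
Joint ranges: [-2.63, 2.63], [-0.94, 2.18], [0.31, 2.57], [-1.31, 4.45], [0, 2.66], [-2.55, 2.55]. Speed limits (rad/s): [2.57, 2.57, 3.14, 3.14, 3.14, 3.14].

INTERFACE

Orientations are given as a rotation vector (axis times angle).
In Python, from cell import manip, inverse_kinematics, cams, order gives the robot as it stands. Calls block until the motion is done:
- manip.move_pose(position, orientation): joint-space move of the TCP to a pose.
- manip.move_linear(position, rate=0.15, rot=None): straight line of the TCP; rot=None keeps the orientation; rate is the mean speed in m/s.
- manip.set_joints(angles): joint-space move.
- manip.set_gripper(opening, force=None): finger opening in m; force is the grip in N (None keeps the last); returns when the fingers have stopped.
- manip.dwell(seconds).
- inverse_kinematics(position, orientation): joint angles nearest the present ones, or None.
- manip.state(): the state.
- cams.capture(name): name is "side" or "top" or "wrist"; returns a dict with "image" (420x560x3 uint8, blue, green, red), "z_map" (420x560 float32, m along the optical axis (not along the pixel's ray), 0 where there is no reading), "intrinsics" (3x3 intrinsics, pixels), "position" and "orientation" of the camera in the world; the wrist camera has in their place "T_tool_cam" (4x4, takes a point from camera to tool coordinates, whose origin is the TCP and whose axes are the tool frame's). Camera axes: x right, y down, z forward; pixel columns grow to the right and rows downward; lengths in m; the calibration is good to about 2 mm. The wrist camera is an equidistant fisheye: a pixel r from the principal point sees the ray r / f radians off the axis. A picture is of the moment at which its call begins: read the wrist's pose just before it.
A pose or a line that the arm cannot do raises manip.IKError and nothing moves.
- order.close_job(): hands the job in, once; it reports no verdict.
The state is a dict: "clock": time; "joint_pos": joint angles; "joint_velocities": joint speeds; "tau": joint torques, N m; "tool_pos": TCP position; "tcp_rot": TCP orientation; "contact_force": force on the tool from outside, world axes, zero at the start; "moment": the same for the moment, N m; "gripper_width": finger opening in m.
Only numpy, scipy, OpenCV 4.12 (cv2) and the standard library are available. Lean on these libraries where they do the work, as an engineer would, in place of code of your own. Each camera call takes 0.05 s, during which the arm holds its last target. There are 200 camera calls.

TASK

Assemble the thrust bearing on the pivot post, threading each part over the upright spindle and letting it lie flat: first the dark housing washer, down into the round seat of the foot, on it the brass cage with the balls, on that the bright shaft washer, and last the black set collar, so that each rests fully on the one below. Leave the grease tin, the oil bottle and the hex key where they are.

Things in the scene. Friction and masses are not known exactly. Their poses are not given: they have to be found in the camera images.
- post_seat (a point): Fixed post: green round foot (120 mm across; screw heads to z = 16 mm), in it a bare-metal seat: a recess 63 mm wide and 4.5 mm deep, flared to 68 mm at its rim (rim 83 mm outside, top at z = 20.5 mm). A spindle stands in its centre, 25 mm thick up to 44 mm above the seat floor, then tapering to 14 mm at 52 mm. Point: on the spindle's axis, on the seat floor (z = 16 mm); z axis up.
- housing_washer_mid (a point): Housing washer: flat dark grey steel ring, a bright ball groove in its upper face; outside 60 mm, bore 34 mm, 12 mm thick, lying flat, groove up as needed. Point at its centre, 6 mm above its underside; z axis up. It enters the seat with 1.5 mm play all round; fingertips held 5 mm or more above its underside clear the seat's rim. Its place: 0 to 12 mm above the seat floor.
- ball_cage_mid (a point): Ball cage: brass ring with ten shiny steel balls showing from above; outside diameter 54 mm, bore 28 mm, 11 mm thick over the balls. Both sides are alike. Point at its centre, half-way up (5.5 mm above its underside); z axis up. Its place is flat on the housing washer, 12 to 23 mm above the seat floor.
- shaft_washer_mid (a point): Shaft washer: flat bright silver steel ring with a plain upper face; outside 58 mm, bore 27 mm, 10 mm thick. It lies flat with its ball groove already down, as needed. Point at its centre, 5 mm above its underside; z axis up. Its place: flat on the ball cage, 23 to 33 mm above the seat floor.
- set_collar_mid (a point): Set collar: small black ring with a set screw in its side; outside diameter 42 mm, bore 27 mm, 15 mm thick. It lies flat. Point at its centre, half-way up (7.5 mm above its underside); z axis up. Its place is flat on the shaft washer, 33 to 48 mm above the seat floor. It just slides on; the screw is not turned.
- grease_tin: Flat round tin with a blue lid, 69 mm across and 27 mm high, standing among the parts; loose, not to be moved. Origin at the centre of its underside.
- oil_bottle: Small oil bottle with a red spout, 45 mm across and 135 mm tall, standing upright at the right-hand rear; loose, not to be moved or knocked over. Origin at the centre of its underside.
- hex_key: Small dark L-shaped hex key, 30 x 87 x 6 mm, lying on the table amid the parts; loose, not to be moved. Origin at the centre of its outline, on the table; the long leg runs along its y axis, 12 mm to the -x side of the origin.
Things that resemble listed ones, but are neither listed nor needed, are in the scene too. Leave any purple look-alike of the part that bears housing_washer_mid alone. Of the things that look like the part that bears ball_cage_mid, the smaller one is meant.

How it is judged:
By the outcome, as a careful person would: the job done as asked, in the order asked, and still so for the second after the job is handed in, with the robot touching nothing.
It also fails if it takes over 93 s, if anything falls off the work surface, if the arm or the gripper's body presses on something with over 40 N, if the wrist force passes 120 N, or if a joint passes its speed limit or range.

## Working session

There is one attempt and no reset: what is moved stays moved. The work goes in short steps, each a Python script; the robot and the scene stay as the last script left them, time stands still between calls to the robot, and variables do not carry over. Pictures are saved under pics/ and viewed, about 12 in all and at most 16, crops included, and the job is handed in when it is done.

```bash
ls; mkdir -p pics
python3 - <<'E'
from cell import manip,cams
import cv2,numpy as np
for n in("top","side"):
    c=cams.capture(n); cv2.imwrite(f"pics/{n}0.png",c["image"]); np.savez(f"{n}0.npz",**c)
    print(n,c["intrinsics"].tolist(),c["position"],c["orientation"])
s=manip.state();print(s["clock"],s["tool_pos"],s["tcp_rot"],s["gripper_width"])
print(cams.capture("wrist")["T_tool_cam"].round(4).tolist())
E
```

```text
pics
top [[415.2775233370211, 0.0, 280.54477753110774], [0.0, 415.2775233370211, 209.34789055406816], [0.0, 0.0, 1.0]] [0.48646048 0.14068555 1.24042756] [-2.18642088  2.17859592 -0.0952467 ]
side [[426.0573503561596, 0.0, 282.43816869374075], [0.0, 426.0573503561596, 213.2659688025413], [0.0, 0.0, 1.0]] [-0.30084431  0.56564638  1.18681811] [-1.43261186  2.24180772 -0.8234611 ]
0.1 [0.28343496 0.61186784 0.21742968] [ 0.33874014  1.54437616 -0.34178803] 0.08808893715450104
[[0.0001, -0.3152, 0.949, -0.1667], [1.0, 0.0009, 0.0001, -0.0001], [-0.0009, 0.949, 0.3152, -0.0807], [0.0, 0.0, 0.0, 1.0]]
```

View pics/top0.png

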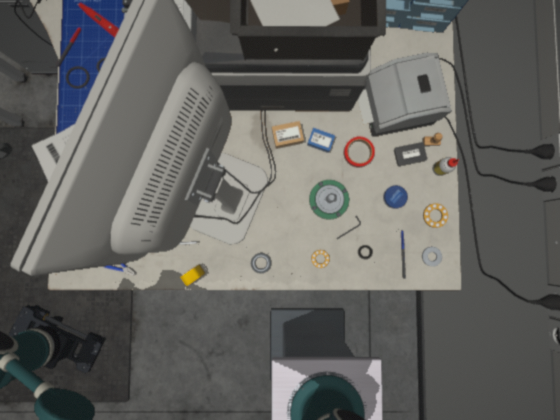

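View pics/side0.png

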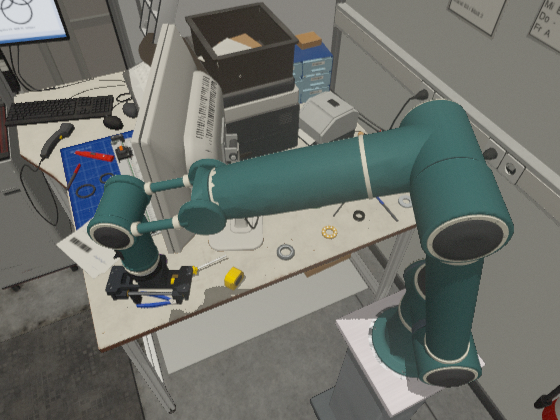

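Top view: the green foot is at about (329,198). A ring lies at (261,262), brass rings at (320,258) and (435,215), a black ring at (365,252) and a silver ring at (431,256). The tin is at (396,197), the bottle at (445,166) and the key at (350,228). I'll enlarge to tell the candidates apart.

```bash
cat > h.py <<'E'
import numpy as np,cv2
from scipy.spatial.transform import Rotation as R
def px2w(c,u,v,z):
    K=c["intrinsics"];Rm=R.from_rotvec(c["orientation"]).as_matrix();p=c["position"]
    d=Rm@np.linalg.solve(K,[u,v,1.]); return p+d*(z-p[2])/d[2]
def w2px(c,P):
    K=c["intrinsics"];Rm=R.from_rotvec(c["orientation"]).as_matrix()
    q=K@(Rm.T@(np.asarray(P)-c["position"])); return q[:2]/q[2]
E
python3 - <<'E'
from h import *
c=dict(np.load("top0.npz")); im=c["image"]
cv2.imwrite("pics/c1.png",cv2.resize(im[120:290,235:465],None,fx=3.4,fy=3.4,interpolation=cv2.INTER_CUBIC))
for n,u,v,z in [("foot",329,198,.02),("hw",261,262,.012),("cageS",320,258,.011),("cageL",435,215,.011),("collar",365,252,.015),("silver",431,256,.01),("tin",396,197,.027),("bottle",445,166,.1),("key",350,228,0)]:
    p=px2w(c,u,v,z); print(n,p.round(3),np.hypot(*p[:2]).round(3), "depth z", c["z_map"][v,u])
# heightmap
Rm=R.from_rotvec(c["orientation"]).as_matrix()
v,u=np.mgrid[:420,:560]; d=np.linalg.solve(c["intrinsics"],np.stack([u,v,np.ones_like(u)]).reshape(3,-1).astype(float))
P=(Rm@(d*c["z_map"].reshape(-1))).T+c["position"]; P=P.reshape(420,560,3); np.save("P.npy",P)
g=P[...,2]
for n,a in [("printer",(370,60,450,130)),("box",(220,20,370,110)),("monitor",(100,20,230,240)),("stand",(190,150,270,240)),("cables",(265,110,465,290))]:
    s=P[a[1]:a[3],a[0]:a[2]].reshape(-1,3); print(n,np.percentile(s[:,2],[5,50,95,100]).round(3))
for h in (.05,.15):
    m=(g>h)&(P[...,0]>.1)&(P[...,0]<1.2); 
    m[:, :]&=(u>195)&(v<290)
    ys=P[m]; print(h,ys.min(0).round(3),ys.max(0).round(3))
E
```

```text
foot [ 0.62  -0.009  0.02 ] 0.62 depth z 1.1777089
hw [0.431 0.191 0.012] 0.472 depth z 1.2326069
cageS [0.444 0.017 0.011] 0.444 depth z 1.2314699
cageL [ 0.572 -0.326  0.011] 0.658 depth z 1.2446141
collar [ 0.462 -0.115  0.015] 0.476 depth z 1.2340351
silver [ 0.451 -0.311  0.01 ] 0.547 depth z 1.2388197
tin [ 0.623 -0.206  0.027] 0.656 depth z 1.2218997
bottle [ 0.703 -0.323  0.1  ] 0.773 depth z 1.1743089
key [ 0.533 -0.074  0.   ] 0.538 depth z 1.2392081
printer [1.00e-03 1.39e-01 1.58e-01 1.24e+00]
box [0.057 0.327 0.476 1.24 ]
monitor [0.015 0.504 0.598 1.24 ]
stand [-1.00e-03  1.60e-02  4.17e-01  1.24e+00]
cables [-4.00e-03  1.00e-03  5.20e-02  1.24e+00]
0.05 [ 0.36  -0.576  0.05 ] [1.2   0.373 1.24 ]
0.15 [ 0.373 -0.53   0.15 ] [1.155 0.356 1.24 ]
```

View pics/c1.png

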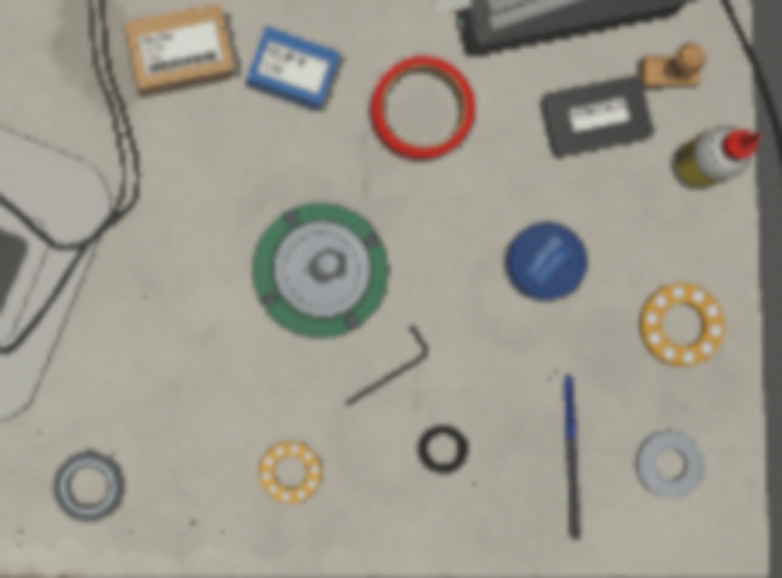

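Crop: the dark-grey ring with a bright groove at (89,486) fits the housing washer at 60 mm. No purple one is in view, and the red ring at (422,107) is bigger and a different colour. Of the two brass ring cages, (290,471) is about 55 mm and (683,323) about 74 mm, so the smaller one is meant. The collar is at (443,449) and the shaft washer at (670,464). Next I check the monitor clearance for the arm sweep.

Run:
```python
from h import *
from cell import inverse_kinematics,manip
P=np.load("P.npy")[:290,:290].reshape(-1,3)
P=P[(P[:,2]>.06)&(P[:,2]<.9)&(P[:,0]>.2)&(P[:,1]>0)]
az=np.arctan2(P[:,1],P[:,0]);r=np.hypot(P[:,0],P[:,1])
for a in np.arange(0,1.3,.1):
    m=(az>=a)&(az<a+.1)
    if m.any(): i=np.argsort(r[m])[:max(1,m.sum()//50)]; print(a.round(1),m.sum(),r[m][i].min().round(3),P[m][i][:,2].min().round(2),P[m][i][:,2].max().round(2))
s=manip.state();print(R.from_rotvec(s["tcp_rot"]).as_matrix().round(3).tolist())
def down(y): return (R.from_euler('z',y)*R.from_euler('y',np.pi/2)).as_rotvec()
for p in [(.205,.403,.22),(.365,.16,.22),(.431,.191,.02),(.444,.017,.02),(.462,-.115,.02),(.451,-.311,.02),(.62,-.009,.1)]:
    for y in (np.arctan2(p[1],p[0]),0,):
        q=inverse_kinematics(p,down(y)); print(p,round(y,2),None if q is None else np.round(q,2))
```

```text
0.1 3254 0.89 0.06 0.48
0.2 4526 0.901 0.06 0.48
0.3 7689 0.669 0.06 0.38
0.4 9408 0.606 0.06 0.38
0.5 7644 0.625 0.11 0.47
0.6 6415 0.606 0.29 0.44
0.7 4564 0.537 0.06 0.47
0.8 2175 0.541 0.06 0.49
[[-0.001, 0.42, 0.907], [-0.002, 0.907, -0.42], [-1.0, -0.002, -0.0]]
(0.205, 0.403, 0.22) 1.1 [ 1.05 -0.17  2.05 -0.    1.26 -1.63]
(0.205, 0.403, 0.22) 0 [ 1.05 -0.17  2.05 -0.    1.26 -0.53]
(0.365, 0.16, 0.22) 0.41 [ 0.35 -0.29  2.15 -0.    1.28 -1.63]
(0.365, 0.16, 0.22) 0 [ 0.35 -0.29  2.15 -0.    1.28 -1.22]
(0.431, 0.191, 0.02) 0.42 [ 0.36  0.1   2.2  -0.    0.84 -1.62]
(0.431, 0.191, 0.02) 0 [ 0.36  0.1   2.2  -0.    0.84 -1.21]
(0.444, 0.017, 0.02) 0.04 [-0.02  0.05  2.26 -0.    0.83 -1.63]
(0.444, 0.017, 0.02) 0 [-0.02  0.05  2.26 -0.    0.83 -1.59]
(0.462, -0.115, 0.02) -0.24 [-0.3   0.11  2.2  -0.    0.84 -1.62]
(0.462, -0.115, 0.02) 0 [-0.3   0.11  2.2   0.    0.84 -1.87]
(0.451, -0.311, 0.02) -0.6 [-0.65  0.23  2.05 -0.    0.86 -1.62]
(0.451, -0.311, 0.02) 0 [-0.65  0.23  2.05  0.    0.86 -2.22]
(0.62, -0.009, 0.1) -0.01 [-0.05  0.26  1.84 -0.    1.04 -1.61]
(0.62, -0.009, 0.1) 0 [-0.05  0.26  1.84 -0.    1.04 -1.63]
```

```bash
cat >> h.py <<'E'
from cell import manip,cams,inverse_kinematics
def down(y=0.): return (R.from_euler('z',y)*R.from_euler('y',np.pi/2)).as_rotvec()
def ortho(cx,cy,h,half=.06,mm=.0003):
    """wrist picture resampled on the plane z=h; row grows with -x, col with -y (world)"""
    s=manip.state(); c=cams.capture("wrist")
    Rt=R.from_rotvec(s["tcp_rot"]).as_matrix(); T=c["T_tool_cam"]
    n=int(2*half/mm); j,i=np.meshgrid(np.arange(n),np.arange(n))
    W=np.stack([cx+half-i*mm,cy+half-j*mm,np.full(i.shape,h)],-1)
    t=(W-s["tool_pos"])@Rt; q=(t-T[:3,3])@T[:3,:3]
    rho=np.hypot(q[...,0],q[...,1]); th=np.arctan2(rho,q[...,2]); K=c["intrinsics"]
    k=th/np.maximum(rho,1e-9)
    u=K[0,2]+K[0,0]*k*q[...,0]; v=K[1,2]+K[1,1]*k*q[...,1]
    return cv2.remap(c["image"],u.astype('f4'),v.astype('f4'),cv2.INTER_LINEAR),c
def circle(o,cx,cy,D,half=.06,mm=.0003,tol=.0015,p2=12):
    g=cv2.medianBlur(cv2.cvtColor(o,cv2.COLOR_BGR2GRAY),5)
    C=cv2.HoughCircles(g,cv2.HOUGH_GRADIENT_ALT if 0 else cv2.HOUGH_GRADIENT,1,20,param1=80,param2=p2,minRadius=int((D/2-tol)/mm),maxRadius=int((D/2+tol)/mm)+1)
    return [] if C is None else [(round(cx+half-c[1]*mm,4),round(cy+half-c[0]*mm,4),round(2*c[2]*mm,4)) for c in C[0][:3]]
def st(): 
    s=manip.state(); print("t",round(s["clock"],2),"tcp",np.round(s["tool_pos"],4),"F",np.round(s["contact_force"],1),"w",round(s["gripper_width"],4))
E
python3 - <<'E'
from h import *
manip.move_linear([.18,.37,.22],.25); st()
q=np.array(manip.state()["joint_pos"]);q[5]=-1.6;manip.set_joints(q)
p=[.36,.16,.22]; manip.move_pose(p,down(0)); st()
manip.move_pose([.62,-.009,.12],down()); manip.dwell(.2); st()
c=cams.capture("wrist");print(c["intrinsics"].tolist())
o,_=ortho(.62,-.009,.0205); cv2.imwrite("pics/post_rim.png",o)
print("rim83",circle(o,.62,-.009,.083),"foot",circle(o,.62,-.009,.068))
o2,_=ortho(.62,-.009,.068); print("tip14",circle(o2,.62,-.009,.014))
manip.move_pose([.431,.191,.20],down()); manip.move_pose([.431,.191,.11],down()); manip.dwell(.2); st()
o3,_=ortho(.431,.191,.012); print("hw60",circle(o3,.431,.191,.060),"bore34",circle(o3,.431,.191,.034))
cv2.imwrite("pics/a.png",cv2.resize(np.hstack([o,o2,o3]),None,fx=.66,fy=.66))
E
```

```text
t 1.36 tcp [0.1804 0.3708 0.2203] F [-0.2  0.3  0.3] w 0.0883
t 3.79 tcp [0.3598 0.1605 0.22  ] F [ 0.7 -0.1  0.2] w 0.0882
t 5.22 tcp [ 0.6199 -0.0079  0.1212] F [-0.4  0.5  0.2] w 0.0882
[[325.19226210127806, 0.0, 281.4879562362212], [0.0, 325.19226210127806, 212.70978928850263], [0.0, 0.0, 1.0]]
rim83 [(np.float32(0.6192), np.float32(-0.0104), np.float32(0.0825))] foot [(np.float32(0.6138), np.float32(-0.0125), np.float32(0.071)), (np.float32(0.6246), np.float32(-0.0041), np.float32(0.0658)), (np.float32(0.612), np.float32(-0.005), np.float32(0.0651))]
tip14 [(np.float32(0.579), np.float32(0.0229), np.float32(0.0164)), (np.float32(0.5916), np.float32(-0.0491), np.float32(0.015)), (np.float32(0.6016), np.float32(-0.011), np.float32(0.0151))]
t 7.13 tcp [0.4333 0.1916 0.1124] F [-0.5  0.4  0.2] w 0.0878
hw60 [(np.float32(0.43), np.float32(0.1926), np.float32(0.0599)), (np.float32(0.4282), np.float32(0.1866), np.float32(0.058))] bore34 [(np.float32(0.427), np.float32(0.1929), np.float32(0.0328)), (np.float32(0.433), np.float32(0.198), np.float32(0.0355)), (np.float32(0.4354), np.float32(0.1902), np.float32(0.0355))]
```

View pics/a.png

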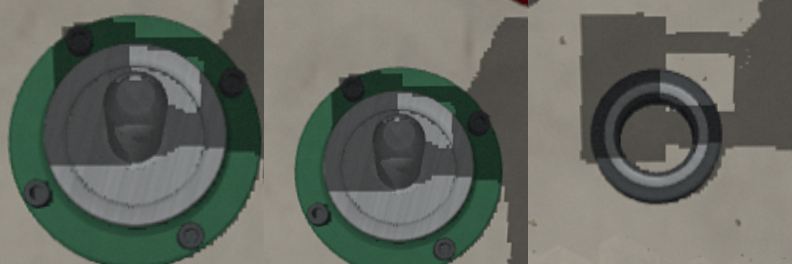

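The rectified views show the post at centre, with its rim circle at (0.619,-0.010) measuring 82.5 mm against 83 expected. The third panel shows the dark-grey washer with a bright groove up, measuring 59.9 mm, so it isn't purple. Now the pick.

```bash
cat >> h.py <<'E'
def goto(p,rate=.15,tol=.0006,n=3):
    p=np.array(p,float); cmd=p.copy()
    for k in range(n):
        manip.move_linear(cmd,rate if k==0 else .03); manip.dwell(.1)
        e=p-manip.state()["tool_pos"]
        if np.abs(e).max()<tol: break
        cmd=cmd+e
    return cmd
E
python3 - <<'E'
from h import *
p=np.array([.430,.1926])
manip.move_linear([*p,.03],.15); cmd=goto([*p,.006]); st(); print(cmd)
manip.set_gripper(.05,25); manip.dwell(.2); st()
manip.move_linear([*p,.1],.15); manip.dwell(.1); st()
o,c=ortho(.430,.1926,.106,half=.045); cv2.imwrite("pics/g1.png",np.hstack([cv2.resize(c["image"],(400,300)),cv2.resize(o,(300,300))]))
print(circle(o,.43,.1926,.06,half=.045),circle(o,.43,.1926,.034,half=.045))
E
```

```text
t 8.97 tcp [0.4299 0.1925 0.0057] F [ 0.  -1.2 -0.3] w 0.0879
[0.42981442 0.19250907 0.00568392]
t 9.88 tcp [0.4298 0.1925 0.0057] F [-0.8  0.1  0.3] w 0.0502
t 10.76 tcp [0.4288 0.1921 0.0986] F [0.4 0.1 0.6] w 0.0503
[(np.float32(0.393), np.float32(0.1852), np.float32(0.0571))] [(np.float32(0.4002), np.float32(0.1918), np.float32(0.0362))]
```

View pics/g1.png

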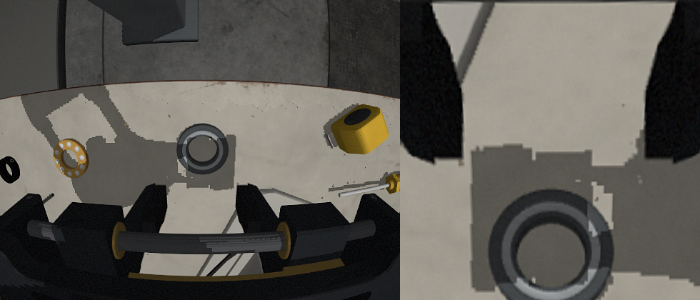

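The gripper reached 50 mm, so the 60 mm washer wasn't between the jaws. It still lies at raw pixel (284,207). I check the fingertip height with the depth map and locate the washer again.

```bash
cat >> h.py <<'E'
def cloud(c,s):
    """wrist depth -> tool coords (HxWx3)"""
    K=c["intrinsics"]; v,u=np.mgrid[:420,:560]; x=(u-K[0,2])/K[0,0]; y=(v-K[1,2])/K[1,1]
    th=np.hypot(x,y); z=c["z_map"]; k=np.tan(th)/np.maximum(th,1e-9)*z
    q=np.stack([x*k,y*k,z],-1); return q@c["T_tool_cam"][:3,:3].T+c["T_tool_cam"][:3,3]
E
python3 - <<'E'
from h import *
s=manip.state(); o,c=ortho(.430,.1926,.012); print("hw",circle(o,.43,.1926,.06))
t=cloud(c,s); m=(c["z_map"]>0)&(t[...,0]<.03)
for sgn in (1,-1):
    a=t[m&(t[...,1]*sgn>0)&(np.abs(t[...,2])<.02)]; i=np.argsort(a[:,0])[::-1]; print(len(a),a[i[:8]].round(4).tolist())
W=t@R.from_rotvec(s["tcp_rot"]).as_matrix().T+s["tool_pos"]
rm=np.hypot(W[...,0]-.43,W[...,1]-.1926); b=(rm>.02)&(rm<.028)&(W[...,2]<.05); print("washer top z",np.percentile(W[b][:,2],[10,50,90]).round(4)); b=(rm>.04)&(rm<.06)&(W[...,2]<.05); print("table z",np.percentile(W[b][:,2],[10,50,90]).round(4))
manip.set_gripper(.088); manip.dwell(.2); s=manip.state(); c=cams.capture("wrist"); t=cloud(c,s);m=(c["z_map"]>0)&(t[...,0]<.03)
for sgn in (1,-1):
    a=t[m&(t[...,1]*sgn>0)&(np.abs(t[...,2])<.02)]; i=np.argsort(a[:,0])[::-1]; print(len(a),a[i[:8]].round(4).tolist())
cv2.imwrite("pics/g2.png",c["image"]); st()
E
```

```text
hw [(np.float32(0.4302), np.float32(0.1928), np.float32(0.0599)), (np.float32(0.4256), np.float32(0.1886), np.float32(0.0592)), (np.float32(0.4248), np.float32(0.1967), np.float32(0.0592))]
10253 [[-0.0187, 0.0268, -0.0074], [-0.0192, 0.0314, -0.0076], [-0.0193, 0.0282, -0.0076], [-0.0195, 0.0246, 0.0015], [-0.0196, 0.0318, -0.0077], [-0.0198, 0.0307, -0.0078], [-0.0198, 0.0276, -0.0079], [-0.0198, 0.0292, -0.0079]]
10429 [[-0.0197, -0.0288, -0.0078], [-0.02, -0.0257, 0.0013], [-0.02, -0.0313, -0.0079], [-0.02, -0.0308, -0.0079], [-0.0201, -0.0297, -0.008], [-0.0204, -0.0261, -0.0076], [-0.0204, -0.0256, 0.0017], [-0.0205, -0.0327, -0.0081]]
washer top z [0.0111 0.0121 0.0131]
table z [-0.0002  0.0006  0.0015]
9521 [[-0.0191, 0.0464, -0.0072], [-0.0194, 0.0441, -0.0074], [-0.02, 0.0456, -0.0076], [-0.0201, 0.0488, -0.0076], [-0.0202, 0.0493, -0.0076], [-0.0203, 0.0435, -0.0008], [-0.0204, 0.0476, -0.0077], [-0.0205, 0.0436, 0.0052]]
8911 [[-0.0187, -0.0499, -0.0068], [-0.0196, -0.0448, -0.0009], [-0.0199, -0.0446, -0.0069], [-0.0199, -0.0462, -0.0075], [-0.0199, -0.0478, -0.0074], [-0.0202, -0.045, -0.0077], [-0.0203, -0.0499, -0.0075], [-0.0203, -0.0455, -0.0077]]
t 11.82 tcp [0.43   0.1926 0.1   ] F [ 0.4 -1.1  0.1] w 0.0885
```

View pics/g2.png

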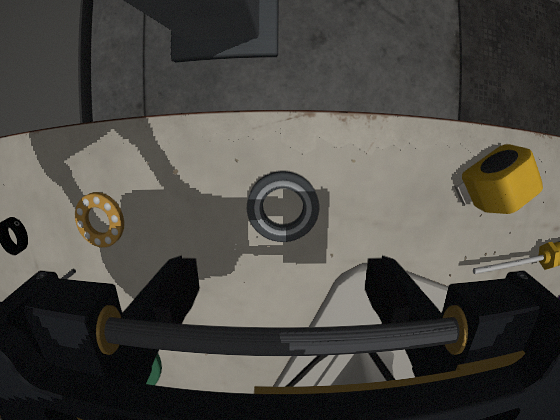

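The depth map puts the fingertips 19–20 mm behind the reported TCP, with table and washer heights reading correctly. The tool frame therefore disagrees with the description, and the jaws closed above the washer. The washer hasn't moved, at (0.430,0.193). I confirm by touching the table gently while straddling it, and check the clearance to the gripper body.

Run:
```python
from h import *
s=manip.state(); c=cams.capture("wrist"); t=cloud(c,s); m=(c["z_map"]>0)&(t[...,0]<-.02)&(np.abs(t[...,1])<.02)&(abs(t[...,2])<.02)
a=t[m]; print("body near axis x max",len(a), a[np.argsort(a[:,0])[::-1][:4]].round(4).tolist() if len(a) else None)
p=[.4302,.1927]
manip.move_linear([*p,.005],.15); manip.dwell(.15); st(); f0=np.array(manip.state()["contact_force"])
z=.005
while z>-.022:
    z-=.0015; manip.move_linear([*p,z],.03); s=manip.state(); f=s["contact_force"]-f0
    if z<-.014 : print(round(z,4),s["tool_pos"][2].round(4),f.round(1))
    if f[2]>4: print("touch",z,s["tool_pos"],f); break
st()
```

```text
body near axis x max 993 [[-0.1007, -0.0075, -0.0183], [-0.1007, 0.0177, -0.0185], [-0.1009, -0.0102, -0.0184], [-0.1009, -0.0156, -0.0189]]
t 12.8 tcp [0.4314 0.1932 0.0062] F [ 0.2  0.4 -0.3] w 0.0879
-0.0145 -0.0146 [-0.8 -0.1 -0.1]
-0.016 -0.0161 [-0.4 -0.8 -0.4]
-0.0175 -0.0176 [ 0.1 -0.3  0.6]
-0.019 -0.0191 [ 0.2 -0.3  0.2]
-0.0205 -0.0197 [-2.4 -1.3  7.5]
touch -0.0205 [ 0.43046175  0.19278848 -0.01968378] [-2.44878638 -1.27443106  7.47701933]
t 17.05 tcp [ 0.4305  0.1928 -0.0197] F [-2.3 -0.9  7.2] w 0.0881
```

Confirmed: the tips touch the table at TCP z = −0.0197, so a tip is 19.5 mm above the reported TCP. I grip the housing washer with the tips 6 mm up.

```bash
cat >> h.py <<'E'
TO=.0195
def grab(x,y,h,open_,D,force=25,lift=.08):
    goto([x,y,h-TO],.06); s=manip.state(); manip.set_gripper(D-.008,force); manip.dwell(.15); st()
    goto([x,y,lift-TO],.15); st(); return manip.state()
E
python3 - <<'E'
from h import *
x,y=.4302,.1928
s=grab(x,y,.006,.088,.060)
if s["gripper_width"]>.058:
    o,c=ortho(x,y,s["tool_pos"][2]+TO+.006,half=.05); print(circle(o,x,y,.06,half=.05),circle(o,x,y,.034,half=.05))
    cv2.imwrite("pics/g3.png",np.hstack([cv2.resize(c["image"],(400,300)),cv2.resize(o,(300,300))]))
E
```

```text
t 18.12 tcp [ 0.4301  0.1928 -0.0136] F [-0.5 -0.  -1.8] w 0.0587
t 19.57 tcp [0.4304 0.1929 0.0609] F [ 0.2  0.1 -2.5] w 0.0583
[(np.float32(0.4296), np.float32(0.1919), np.float32(0.0593)), (np.float32(0.4248), np.float32(0.1964), np.float32(0.0606))] [(np.float32(0.4252), np.float32(0.1922), np.float32(0.0313)), (np.float32(0.4312), np.float32(0.1928), np.float32(0.0362)), (np.float32(0.4164), np.float32(0.1976), np.float32(0.0362))]
```

View pics/g3.png

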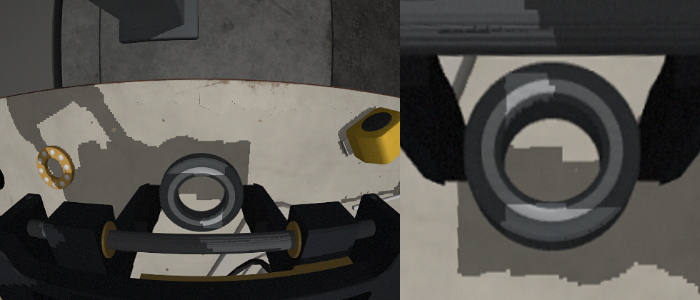

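Picture g3 shows the washer held level between the jaws (ring centre at about (201,192) in the left panel), with its centre within 1 mm of the TCP. I carry it over and lower it with force checks.

```bash
cat >> h.py <<'E'
def lower(x,y,h0,h1,h2,step=.002,fmax=8,rate=.04):
    """tips from height h0 fast to h1, then stepwise to h2; stops when upward force grows by fmax"""
    goto([x,y,h0-TO],.2); f0=np.array(manip.state()["contact_force"]); manip.move_linear([x,y,h1-TO],.08)
    h=h1
    while h>h2+1e-5:
        h=max(h-step,h2); manip.move_linear([x,y,h-TO],rate); s=manip.state(); f=s["contact_force"]-f0
        if np.abs(f).max()>3: print("h",round(h,4),"tip",np.round(s["tool_pos"]+[0,0,TO],4),"dF",f.round(1))
        if f[2]>fmax or np.hypot(*f[:2])>fmax: return h,f,False
    return h,f,True
E
python3 - <<'E'
from h import *
x,y=.6195,-.0099
manip.move_linear([.43,.1928,.11-TO],.2); st()
print(lower(x,y,.11,.030,.0215)); st()
E
```

```text
t 19.92 tcp [0.4315 0.1934 0.0916] F [ 0.   0.4 -3. ] w 0.0591
h 0.0215 tip [ 0.6195 -0.0099  0.0219] dF [-2.   0.2  3.6]
(0.0215, array([-2.03783767,  0.22312363,  3.56318657]), True)
t 24.65 tcp [ 0.6195 -0.0099  0.0024] F [-2.1 -0.1  2. ] w 0.0587
```

Contact at tip height 21.9 mm, against 22 expected, so it's seated. I release it, look, then measure the other three parts.

Run:
```python
from h import *
manip.set_gripper(.076); manip.dwell(.1); st()
manip.move_linear([.6195,-.0099,.10],.15); manip.dwell(.2); st()
o,c=ortho(.6192,-.0104,.028); print("hw",circle(o,.6192,-.0104,.06),"rim",)
s=manip.state();t=cloud(c,s);W=t@R.from_rotvec(s["tcp_rot"]).as_matrix().T+s["tool_pos"]
rm=np.hypot(W[...,0]-.6192,W[...,1]+.0104); b=(rm>.026)&(rm<.0285)
for k in range(4):
    an=np.arctan2(W[...,1]+.0104,W[...,0]-.6192); bb=b&(np.abs(np.angle(np.exp(1j*(an-k*np.pi/2))))<.5); print(k,bb.sum(),np.median(W[bb][:,2]).round(4))
ims=[o]
for n,xy,h,D in [("cage",(.444,.017),.011,.054),("collar",(.462,-.115),.015,.042),("shaft",(.451,-.311),.010,.058)]:
    manip.move_pose([*xy,.088+h],down()); manip.dwell(.15); st()
    o,_=ortho(*xy,h); print(n,circle(o,*xy,D)); ims.append(o)
cv2.imwrite("pics/b.png",np.vstack([np.hstack(ims[:2]),np.hstack(ims[2:])])[::1]); a=cv2.imread("pics/b.png"); cv2.imwrite("pics/b.png",cv2.resize(a,(600,600)))
```

```text
t 25.2 tcp [ 0.6195 -0.0099  0.002 ] F [-0.2 -0.   0. ] w 0.0755
t 26.2 tcp [ 0.6184 -0.0098  0.0984] F [ 0.5  0.9 -0.5] w 0.0761
hw [(np.float32(0.6184), np.float32(-0.0118), np.float32(0.0626)), (np.float32(0.6226), np.float32(-0.0196), np.float32(0.058)), (np.float32(0.623), np.float32(-0.004), np.float32(0.0619))] rim
0 79 0.0291
1 107 0.0288
2 1188 0.1986
3 112 0.0289
t 27.14 tcp [0.4463 0.0168 0.0998] F [-0.2  0.7 -0.5] w 0.076
cage [(np.float32(0.4418), np.float32(0.0171), np.float32(0.0518))]
t 27.93 tcp [ 0.4618 -0.114   0.1027] F [ 0.4  0.6 -0.3] w 0.0758
collar [(np.float32(0.4618), np.float32(-0.1154), np.float32(0.0425))]
t 28.94 tcp [ 0.4513 -0.3092  0.0979] F [-0.1 -0.3  0.7] w 0.0757
shaft [(np.float32(0.4487), np.float32(-0.3136), np.float32(0.0582))]
```

View pics/b.png

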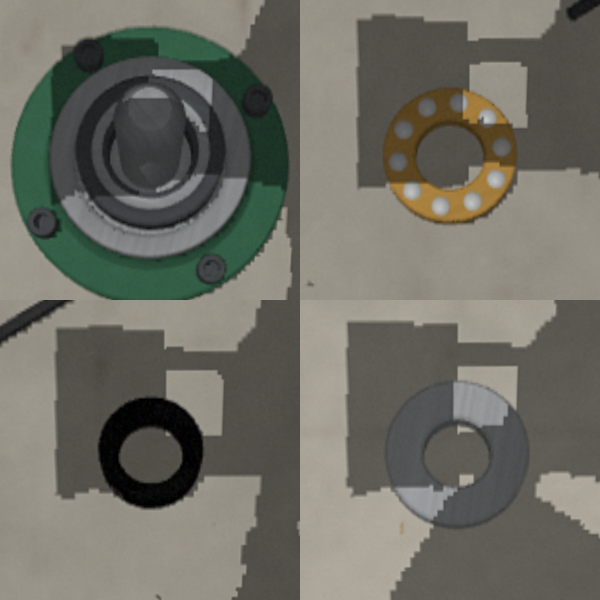

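Picture b: top-left, the housing washer is flat in the seat, with its top at 28.9 mm on three sides against 28 expected. Its centre (151,150) coincides with the rim's. The cage centre is (450,155), the collar (150,450) and the shaft washer (457,453), all with matching diameters. Next is the cage, with force-guided compliance.

```bash
cat >> h.py <<'E'
def thread(x,y,g,seat,step=.004,fz=6):
    """g: tip height above part underside; seat: world z of the support. Lateral force steers the part onto the spindle."""
    goto([x,y,.085+g-TO],.2,.001,2); f0=np.array(manip.state()["contact_force"]); h=.072; u=np.array([x,y]); bad=0
    manip.move_linear([*u,h+g-TO],.1)
    while h>seat-.0009:
        h=max(h-(step if h-seat>.006 else .0015),seat-.001); manip.move_linear([*u,h+g-TO],.06); s=manip.state(); f=s["contact_force"]-f0
        if np.abs(f).max()>2.5: print("under",round(h,4),"act",np.round(s["tool_pos"][2]+TO-g,4),"xy",u.round(4),"dF",f.round(1),"w",round(s["gripper_width"],4))
        if h<seat+.003 and f[2]>fz: break
        if f[2]>15 or np.hypot(*f[:2])>15: print("STOP"); return False,u
        l=f[:2]*(np.abs(f[:2])>2); u=u+np.clip(1e-4*l,-.0006,.0006)
    st(); return True,u
E
python3 - <<'E'
from h import *
x,y=.442,.017
manip.move_pose([x,y,.06],down())
s=grab(x,y,.003,.076,.054,15,lift=.06)
if s["gripper_width"]>.05:
    manip.move_linear([x,y,.09],.2); print(thread(.6193,-.0104,.003,.028))
E
```

```text
t 32.38 tcp [ 0.4421  0.017  -0.0164] F [-0.5  0.1  1.7] w 0.0531
t 33.72 tcp [0.4422 0.017  0.0409] F [-0.4 -0.3 -1.2] w 0.0531
under 0.0275 act 0.0281 xy [ 0.6193 -0.0104] dF [-1.8  1.5  4.1] w 0.0529
under 0.027 act 0.0281 xy [ 0.6193 -0.0104] dF [-1.6  1.1  7.7] w 0.0528
t 39.39 tcp [ 0.6197 -0.0104  0.0116] F [-1.6  0.8  6.5] w 0.0528
(True, array([ 0.6193, -0.0104]))
```

Run:
```python
from h import *
manip.set_gripper(.072); 
manip.move_linear([.6195,-.0104,.09],.2); manip.dwell(.1); st()
s=manip.state();c=cams.capture("wrist");t=cloud(c,s);W=t@R.from_rotvec(s["tcp_rot"]).as_matrix().T+s["tool_pos"]
rm=np.hypot(W[...,0]-.6192,W[...,1]+.0104); an=np.arctan2(W[...,1]+.0104,W[...,0]-.6192)
for k in range(6):
    b=(rm>.018)&(rm<.025)&(W[...,2]<.06)&(np.abs(np.angle(np.exp(1j*(an-k*np.pi/3))))<.5); print(k,b.sum(),np.median(W[b][:,2]).round(4))
x,y=.4493,-.3137
manip.move_pose([x,y,.09],down()); 
s=grab(x,y,.003,.076,.058,20,lift=.06)
if s["gripper_width"]>.054:
    manip.move_linear([x,y,.09],.2); print(thread(.6193,-.0104,.003,.039))
```

```text
t 40.51 tcp [ 0.6179 -0.0103  0.0879] F [-0.8  0.4  0.2] w 0.072
0 96 0.0386
1 243 0.0383
2 289 0.0384
3 312 0.0383
4 291 0.0384
5 251 0.0386
t 44.42 tcp [ 0.4494 -0.3137 -0.0164] F [-0.9  1.1  1. ] w 0.0569
t 45.75 tcp [ 0.4494 -0.3139  0.041 ] F [ 0.4  0.7 -1.7] w 0.0568
under 0.038 act 0.0391 xy [ 0.6193 -0.0104] dF [-4.3  1.3  6.8] w 0.0571
t 51.17 tcp [ 0.6193 -0.0103  0.0226] F [-4.5  1.7  5.9] w 0.0571
(True, array([ 0.6193, -0.0104]))
```

The cage lies flat at 38.4 mm all round, and the shaft washer touched at 39.1 mm as expected. The collar is next.

Run:
```python
from h import *
manip.set_gripper(.074); 
manip.move_linear([.6193,-.0104,.09],.2); manip.dwell(.1); st()
s=manip.state();c=cams.capture("wrist");t=cloud(c,s);W=t@R.from_rotvec(s["tcp_rot"]).as_matrix().T+s["tool_pos"]
rm=np.hypot(W[...,0]-.6192,W[...,1]+.0104); an=np.arctan2(W[...,1]+.0104,W[...,0]-.6192)
for k in range(6):
    b=(rm>.018)&(rm<.026)&(W[...,2]<.07)&(np.abs(np.angle(np.exp(1j*(an-k*np.pi/3))))<.5); print(k,b.sum(),np.median(W[b][:,2]).round(4))
x,y=.462,-.1153
manip.move_pose([x,y,.09],down()); 
s=grab(x,y,.004,.076,.042,20,lift=.06)
if s["gripper_width"]>.038:
    manip.move_linear([x,y,.09],.2); print(thread(.6193,-.0104,.004,.049))
```

```text
t 52.2 tcp [ 0.6178 -0.0103  0.0881] F [-1.2  0.4 -0.3] w 0.074
0 314 0.0497
1 326 0.0497
2 373 0.0496
3 408 0.0496
4 369 0.0496
5 330 0.0496
t 55.78 tcp [ 0.462  -0.1153 -0.0155] F [0.1 0.8 0.6] w 0.0415
t 57.11 tcp [ 0.4623 -0.1154  0.041 ] F [ 0.5 -0.4 -1.1] w 0.0408
under 0.048 act 0.049 xy [ 0.6193 -0.0104] dF [-2.7  1.1  5.7] w 0.0414
t 60.98 tcp [ 0.6194 -0.0103  0.0335] F [-3.2  0.9  4.6] w 0.0414
(True, array([ 0.6190254, -0.0104   ]))
```

Run:
```python
from h import *
manip.set_gripper(.07); 
manip.move_linear([.6193,-.0104,.11],.2); manip.dwell(.1); st()
s=manip.state();o,c=ortho(.6192,-.0104,.064,half=.07);t=cloud(c,s);W=t@R.from_rotvec(s["tcp_rot"]).as_matrix().T+s["tool_pos"]
rm=np.hypot(W[...,0]-.6192,W[...,1]+.0104); an=np.arctan2(W[...,1]+.0104,W[...,0]-.6192)
for k in range(6):
    b=(rm>.015)&(rm<.0195)&(W[...,2]<.08)&(np.abs(np.angle(np.exp(1j*(an-k*np.pi/3))))<.5); print(k,b.sum(),np.median(W[b][:,2]).round(4))
manip.move_pose([.42,.1,.2],down())
t=cams.capture("top"); b=t["image"][120:290,235:465]; b=cv2.resize(b,(540,400),interpolation=cv2.INTER_CUBIC)
a0=cv2.resize(np.load("top0.npz")["image"][120:290,235:465],(540,400))
cv2.imwrite("pics/fin.png",np.hstack([cv2.resize(b,(480,355)),cv2.resize(o,(320,355))])); st()
```

```text
t 62.22 tcp [ 0.6178 -0.0103  0.108 ] F [-0.  -0.5  0.5] w 0.0697
0 147 0.0646
1 145 0.0646
2 156 0.0645
3 155 0.0647
4 157 0.0646
5 152 0.0645
t 63.28 tcp [0.4208 0.0997 0.1996] F [ 0.3 -0.5 -0. ] w 0.0701
```

View pics/fin.png

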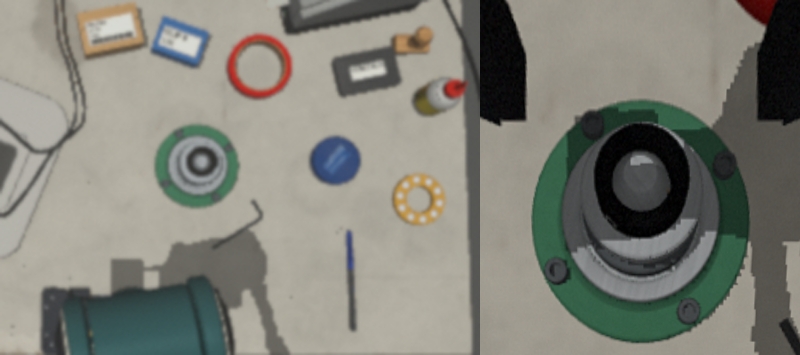

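The final view shows the stack complete on the spindle: the collar is on top with the spindle tip showing at (641,178), and its top is level at 64.6 mm all round against 64 expected. The tin (335,160), bottle (435,97), hex key (240,225) and large cage (418,199) are where they were. I hand the job in.

```bash
python3 -c "
from cell import order
print(order.close_job())"
```

```text
the job is handed in; nothing more can be done
None
```

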